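Pry the snap-fit battery cover off the bench logger

ROBOT

A 6-joint arm with a two-finger parallel gripper is mounted at the origin on a cart in front of the work surface, level with it; the furniture and walls round the work are solid. World frame = base frame: x ahead of the robot, y to its left, z up, the work surface at z = 0. Lengths are in m, angles in degrees, forces in N, time in s.
With the tool pointing down it reaches from about 0.275 to 0.75 m from the base axis. Payload 10.2 kg.
Tool frame: the origin (TCP) lies midway between the tips of the shut fingers; the grasp point (between the pads) lies 19 mm behind it (env.hold_point_z is the distance from the TCP to the grasp point, in m); z points along the fingers, y is the direction in which the jaws open and shut (so a half turn about z gives the same grasp; the last joint's range is limited). The gripper opens to 85 mm and grips with 20 to 120 N. Pads are 22 mm wide; open, the fingers measure 114 mm over their backs; the gripper's body (76 mm by 85 mm) begins 54 mm behind the grasp point. The pads swing forward as they close: fully open they stand 13 mm farther back than shut.
Start: joints at [60.825, 17.928, 85.812, -0, 76.261, -12.8], TCP at [0.148, 0.504, 0.231] pointing down, gripper open.
Joint ranges: [-168.41, 168.41], [-55.51, 124.54], [10.69, 146.95], [-70.63, 250.63], [1, 178], [-165.06, 165.06]. Speed limits (degrees/s): [136.94, 136.94, 172.46, 180, 180, 180].

INTERFACE

Orientations are given as [roll, pitch, yaw] about the fixed x, y, z axes, in that order (R = Rz(yaw) Ry(pitch) Rx(roll)).
In Python, from cell import env, optics, workorder gives the robot as it stands.
- The arm moves only by the tool servo_tool, never from a script. Its argument "commands" is a list that holds one entry, the list of rows, each a list of 4 numbers: the shift along the tool's x, y, z in m, then the turn about the tool's z in rad. In form: [[[tx, ty, tz, twist], ...]]. A call has 1 to 8 rows; each row is the pose to reach, as a shift and turn from the pose commanded when the call began, along the tool's axes at that moment; what a row does not reach only later rows make up. A row lasts 1/10 s, in which the tool goes at most 50 mm and 8.59 degrees, less where a joint would pass 70% of its speed; a pose out of reach is approached as far as the arm can. A call with a gripper value outside its range is refused whole. "hand" is the opening, from 0 (shut) to 1 (fully open), set as the call begins (left out, the last holds). The fingers move at their own pace and stop on an object; the grip force is fixed at half the most. Time passes only in rows, so rows that repeat a pose let the fingers close. It gives the time, the measured TCP pose, the force and the opening at its end, in the units of the state.
- env.observe(): the state, without advancing time (a new reading comes with each control period).
- optics.get_image(name): name is "scene" or "top"; returns (picture, depth): 420x560x3 uint8, blue, green, red; 420x560 float32, m along the optical axis (not along the pixel's ray), 0 where there is no reading.
- optics.camera_params(name): a dict with "K" (3x3 intrinsics, pixels), "xyz" and "rotation" of the camera in the world. Camera axes: x right, y down, z forward; pixel columns grow to the right and rows downward; lengths in m; the calibration is good to about 2 mm. A picture is of the moment at which its call begins. camera_params takes no time and is no camera call.
- workorder.finish_job(): hands the job in, once; it reports no verdict.
The state is a dict: "time_s": time; "joint_pos": joint angles; "joint_vel": joint speeds; "joint_torque": joint torques, N m; "tcp_pos": TCP position; "eef_rot": TCP orientation; "ft_force": force on the tool from outside, world axes, zero at the start; "wrist_torque": the same for the moment, N m; "grip_width": opening from 0.0 (shut) to 1.0 (fully open).
Only numpy, scipy, OpenCV 4.12 (cv2) and the standard library are available. Lean on these libraries where they do the work, as an engineer would, in place of code of your own. Each camera call takes 0.05 s, during which the arm holds its last target.

TASK

The bench logger's batteries are due for changing, so open its battery bay: put the blade of the yellow-handled pry tool into the notch under the cover's front edge and lever the snap-fit cover up until its clips let go. Then lay the tool down on the bench, lift the loosened cover off and lay it flat on the bench as well. Do not touch the cover with the fingers before it has popped up, and leave the timer, pens and petri dish where they are.

Things in the scene. Friction and masses are not known exactly. Their poses are not given: they have to be found in the camera images.
- logger: Light-grey instrument box, dark base, screwed down, 150 (x) x 110 (y) x 90 mm high, with 14 mm wide, 4 mm thick ears at both sides. Origin: centre of its underside; x runs from its front face (x = -75 mm, towards the robot) to its back (display on the rear third, cable glands behind), z up. The cover lies flush in its top from the front face to x = +25, y = -25..25 mm, with 1.5 mm gaps.
- notch (a point): Middle of the sill (lower edge) of the pry notch on the logger's front face, 76 mm above the bench; axes as the logger's. The notch goes through the 5 mm front wall, 26 mm wide, 8 mm high; the underside of the shut cover (84 mm up) is its upper edge. Behind it the bay is hollow: a level blade may enter 28 mm, as far as a partition that guards the cells. The sill is the fulcrum.
- cover: Dark cover: plate 100 (x) x 50 (y) x 6 mm, 60 g, on four legs reaching 12 mm below the plate, 30 mm in from its front and 13 mm from its back end. Origin: centre of the plane of the legs' feet; axes as the logger's when shut. Beads on the front legs are held by two sprung brass catches in the bay: roughly 7 N up at the front frees them. Standing on a table the plate's centre is 15 mm up.
- cover_mid (a point): Centre of the cover plate; shut it lies at x = -25, z = 87 mm in the logger's frame. Once the front edge has risen about 6 mm the beads pass the catches, which then push it on and hold the front about 10 mm up; the back edge stays in the recess. The plate's sides near the front then stand clear of the box top and can be gripped across 50 mm, and the cover lifts straight off.
- cover_edge (a point): Middle of the cover's front edge, over the notch, at mid-thickness: 50 mm before cover_mid on the cover's x axis, beside an orange chevron. 87 mm above the bench when shut, about 97 mm when popped. Pressing the popped front down with some 7 N snaps it shut again.
- pry_tool: Loose pry tool, 157 mm long, 90 g, lying flat left or right of the logger (the timer is on the other side). Yellow handle with black inlay, 72 long x 18 wide x 20 mm high; steel blade 85 long x 14 wide x 3 mm thick (2.4 mm over the last 20 mm) at mid-height of the handle. Origin: underside, where blade and handle meet; x points to the blade's end, z up.
- pry_grip (a point): Grip point of the pry tool: middle of the handle's width and height (10 mm above the bench as it lies), 18 mm behind the handle's front end, 54 mm ahead of its back end. Axes as the tool's.
- pry_tip (a point): Middle of the end of the pry tool's blade, 103 mm ahead of pry_grip on the tool's x axis.
- timer: Small bench timer lying on its back, 58 x 66 x 18 mm, loose; origin at the centre of its underside. A bystander: leave it.
- marker_blue: Marker pen with blue cap, 13 x 134 x 14 mm, lying along its y axis to the left, loose; origin under its centre. Leave it.
- marker_black: Marker pen with black cap, 13 x 134 x 14 mm, lying along its y axis, loose; origin under its centre. Leave it.
- petri: Petri dish, 62 mm across, 16 mm high, loose; origin under its centre. Leave it.

How it is judged (in metres and radians):
On the way, in this order (a step that is already met when the one before it is completed fails the run):
1. The blade's end is inside the notch, under the front edge of the still shut cover (x of pry_tip in the frame of logger between -0.071 and -0.042 m and y of pry_tip in the frame of logger between -0.015 and 0.015 m and z of pry_tip in the frame of logger between 0.07 and 0.085 m and z of cover_edge in the frame of logger below 0.09 m), for 0.1 s.
2. With the blade still in the notch, the cover's front edge has been levered up by more than 7 mm, past the catches (x of pry_tip in the frame of logger between -0.071 and -0.042 m and y of pry_tip in the frame of logger between -0.015 and 0.015 m and z of cover_edge in the frame of logger between 0.094 and 0.135 m and x of cover_edge in the frame of logger between -0.095 and -0.055 m and contact force between the fingers and cover below 0.5 N), for 0.1 s.
At the end, for the whole second after the job is handed in: The cover lies flat (within 0.3 rad, either face up) and at rest on the bench off the logger, its plate centre below 25 mm and front edge below 30 mm; the pry tool lies at rest on the bench, its grip centre below 25 mm and its blade end below 30 mm (height (world z) of each of cover_mid, pry_grip below 0.025 m and height (world z) of each of cover_edge, pry_tip below 0.03 m and (angle between cover_mid's own z axis and vertical below 0.3 rad or angle between cover_mid's own z axis and vertical above 2.84 rad) and linear speed of each of cover, pry_tool below 0.02 m/s); the robot touches nothing.
It fails at once if The fingers touch the cover while it is still snapped shut (contact force between the fingers and cover above 1 N and z of cover_edge in the frame of logger between 0.083 and 0.09 m and x of cover_edge in the frame of logger between -0.085 and -0.065 m and y of cover_edge in the frame of logger between -0.01 and 0.01 m).
It fails at once if The timer, a pen or the petri dish is shifted by more than 30 mm (distance of any of timer, marker_blue, marker_black, petri from where it was at the start of the episode above 0.03 m).
It also fails if it takes over 67 s, if anything falls off the work surface, if the arm or the gripper's body presses on something with over 40 N, if the wrist force passes 120 N, or if a joint passes its speed limit or range.

## Working session

There is one attempt and no reset: what is moved stays moved. The work goes in short steps, Python scripts to look and compute and a tool call to move; the robot and the scene stay as the last step left them, time stands still between calls to the robot, and variables do not carry over. Pictures are saved under pics/ and viewed, and the job is handed in when it is done.

Besides the shell and the picture viewer there is one more tool, called after "Call:" by a JSON object that holds its "fn" and its "kwargs", one argument or row to a line. servo_tool: Moves the arm, as the interface text tells. Its arguments: {"type":"object","properties":{"commands":{"type":"array"},"hand":{"type":"number"}},"required":["commands"]}

```bash
ls; mkdir -p pics; python3 - <<'E'
from cell import env, optics, workorder
import cv2,json,numpy as np
s=env.observe(); print(s); print(env.hold_point_z)
for n in("scene","top"):
    im,d=optics.get_image(n); cv2.imwrite(f"pics/{n}0.png",im); np.savez(f"pics/{n}0.npz",im=im,d=d); p=optics.camera_params(n); print(n,p)
E
```

```text
pics
{'time_s': 0.0, 'joint_pos': array([ 6.08263427e+01,  1.79611180e+01,  8.58551374e+01, -1.01298186e-03,
        7.62601147e+01, -1.27970938e+01]), 'joint_vel': array([ 0.12929396,  0.0501237 ,  0.08666818, -0.04645671,  0.04432723,
       -0.02132662]), 'joint_torque': array([ 1.57517734e-03, -4.12275553e+01, -2.59737003e+01, -6.02413479e-05,
        4.24581769e-03,  4.11291762e-05]), 'tcp_pos': array([0.14788413, 0.50346894, 0.23071271]), 'eef_rot': array([-1.79925309e+02, -1.59566524e-02,  1.63623667e+02]), 'ft_force': array([-0.48233668,  0.16999454, -0.53589854]), 'wrist_torque': array([ 0.02499861,  0.03763061, -0.01921352]), 'grip_width': 0.9989542762558813}
0.0187
scene {'K': array([[438.89588177,   0.        , 274.51984129],
       [  0.        , 438.89588177, 214.38760083],
       [  0.        ,   0.        ,   1.        ]]), 'xyz': array([-0.1507815 , -0.53779886,  0.91312006]), 'rotation': array([-133.81910439,   -0.17025864,  -51.30293095])}
top {'K': array([[512.08588804,   0.        , 274.35231724],
       [  0.        , 512.08588804, 206.44560543],
       [  0.        ,   0.        ,   1.        ]]), 'xyz': array([ 0.43344876, -0.00559845,  1.35360379]), 'rotation': array([-176.34246482,    0.66147052,  -90.49388404])}
```

View pics/scene0.png

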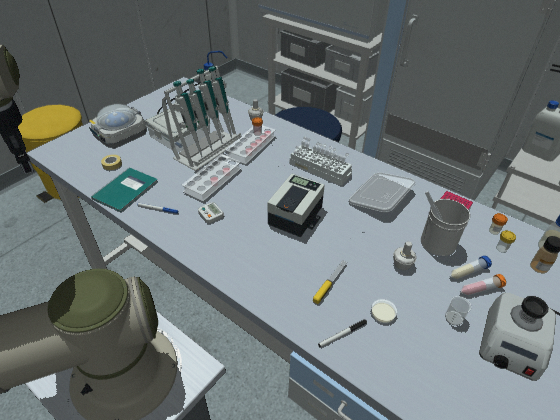

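View pics/top0.png

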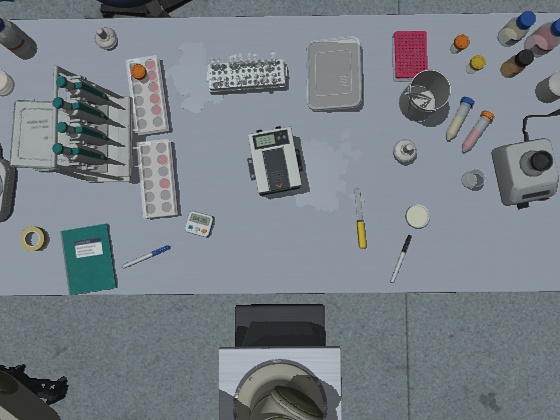

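The scene view has the logger at about (297,205), the pry tool at (330,282), the timer at (210,212), the pens at (157,209) and (343,334), and the petri dish at (384,312). In the top view the logger is at (274,160) with its front face down-image, and the tool runs from the blade end at (357,190) to the handle end at (362,247).

```bash
cat > h.py <<'E'
import numpy as np, cv2
from scipy.spatial.transform import Rotation as R
from cell import env, optics, workorder
def cloud(n,d,p=None):
    p=p or optics.camera_params(n); K=p['K']
    v,u=np.mgrid[:d.shape[0],:d.shape[1]]
    c=np.stack([(u-K[0,2])/K[0,0]*d,(v-K[1,2])/K[1,1]*d,d],-1)
    return c@R.from_euler('xyz',p['rotation'],degrees=True).as_matrix().T+p['xyz']
def proj(n,P):
    p=optics.camera_params(n);K=p['K']
    c=(np.atleast_2d(P)-p['xyz'])@R.from_euler('xyz',p['rotation'],degrees=True).as_matrix()
    q=c@K.T; return q[:,:2]/q[:,2:]
def shot(n,tag):
    im,d=optics.get_image(n); cv2.imwrite(f"pics/{n}{tag}.png",im); return im,d
E
python3 - <<'E'
from h import *
for n in("top","scene"):
    z=np.load(f"pics/{n}0.npz"); im=z['im'];d=z['d'];W=cloud(n,d)
    hsv=cv2.cvtColor(im,cv2.COLOR_BGR2HSV)
    x,y,zz=W[...,0],W[...,1],W[...,2]
    b=(abs(zz)<.006)&(x>.3)&(x<.5)&(abs(y)<.2)&(d>0); print(n,"bench z",np.median(zz[b]))
    m=(zz>.08)&(zz<.1)&(x>.4)&(x<.7)&(abs(y)<.15)
    pts=W[m]; r=cv2.minAreaRect(pts[:,:2].astype(np.float32)); print("logger top",r,m.sum(),np.median(pts[:,2]))
    reg=(x>.25)&(x<.6)&(y<-.12)&(y>-.32)&(zz<.05)&(d>0)
    ye=reg&(hsv[...,1]>120)&(hsv[...,0]>15)&(hsv[...,0]<35)
    P=W[ye]; print("yellow",cv2.minAreaRect(P[:,:2].astype(np.float32)),ye.sum(),P.mean(0))
    t=reg&(zz>.006)&(zz<.03)
    k,l,s,c=cv2.connectedComponentsWithStats(t.astype(np.uint8))
    for i in range(1,k):
        if s[i,4]>15: 
            Q=W[l==i]; print(" comp",s[i],cv2.minAreaRect(Q[:,:2].astype(np.float32)),Q[:,2].mean())
    x0,y0=(230,110) if n=="top" else (250,165)
    crop=im[110:260,230:430] if n=="top" else im[165:315,250:450]
    cv2.imwrite(f"pics/{n}0z.png",cv2.resize(crop,None,fx=4,fy=4,interpolation=cv2.INTER_CUBIC))
E
```

```text
top bench z -0.0007895974939091666
logger top ((0.6324492692947388, 0.00738292932510376), (0.1512254774570465, 0.1097327172756195), 9.934103012084961) 2511 0.08944518835593507
yellow ((0.4450760781764984, -0.2158316671848297), (0.06839466094970703, 0.017670677974820137), 4.617817401885986) 181 [ 0.44490278 -0.21557443  0.01817407]
 comp [354 188  12  60 371] ((0.48828330636024475, -0.21356192231178284), (0.15505270659923553, 0.020387941971421242), 3.4364781379699707) 0.01467062517946778
 comp [390 254  12  29  95] ((0.355106383562088, -0.3083246350288391), (0.010546073317527771, 0.07727984338998795), 67.59213256835938) 0.009937153426617771
scene bench z -0.0013872857306616582
logger top ((0.6283192038536072, 0.00426444411277771), (0.15155968070030212, 0.11186587065458298), 9.154693603515625) 1366 0.0884061322861513
yellow ((0.4414970874786377, -0.2200951874256134), (0.07646416872739792, 0.017310434952378273), 4.870874404907227) 189 [ 0.43747409 -0.22111313  0.01708049]
 comp [313 261  34  42 327] ((0.4834509789943695, -0.21560248732566833), (0.1609039604663849, 0.018851106986403465), 5.33689546585083) 0.014398378633755803
 comp [318 330  26  17 108] ((0.34835219383239746, -0.3094056248664856), (0.011126785539090633, 0.07176732271909714), 67.07695770263672) 0.009138493410435053
```

View pics/top0z.png

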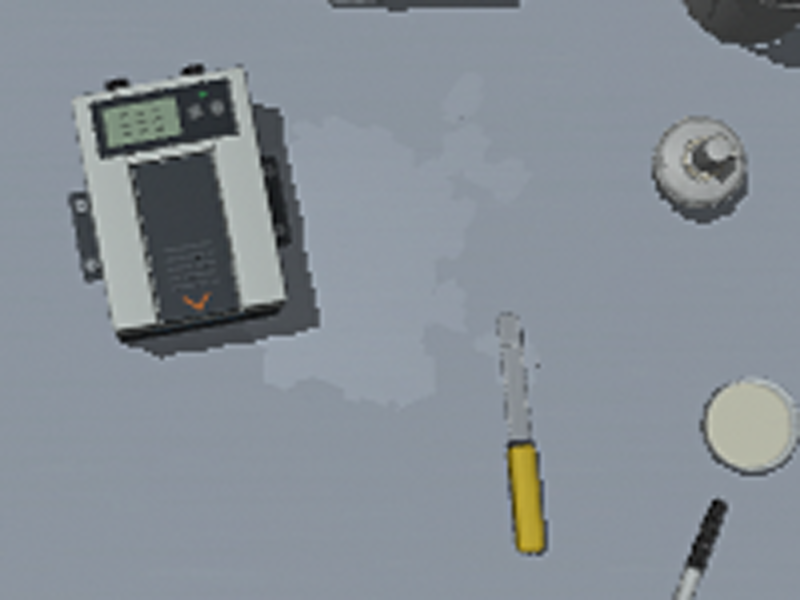

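View pics/scene0z.png

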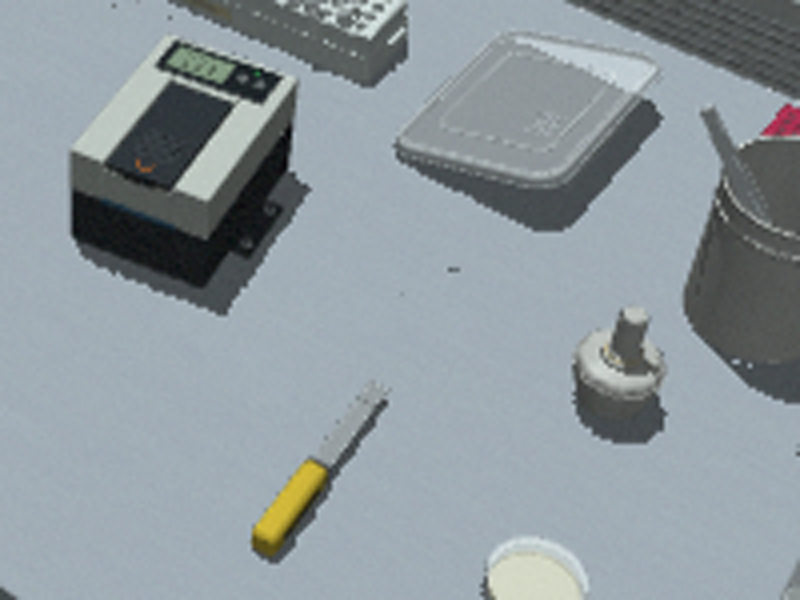

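```bash
cat >> h.py <<'E'
def delta(xyz,yaw,s=None):
    s=s or env.observe()
    r=R.from_euler('xyz',s['eef_rot'],degrees=True)
    d=r.inv().apply(np.array(xyz)-s['tcp_pos'])
    dy=(yaw-s['eef_rot'][2]+90)%180-90
    print("t",round(s['time_s'],2),"tcp",s['tcp_pos'].round(4),s['eef_rot'].round(2),"F",s['ft_force'].round(1),"g",round(float(s['grip_width']),3))
    print("-> shift",d.round(4),"twist",round(-np.radians(dy),4))
E
python3 - <<'E'
from h import *
delta([.461,-.2165,.12],184.7)
E
```

```text
t 0.1 tcp [0.1479 0.5035 0.2308] [-1.7993e+02 -2.0000e-02  1.6362e+02] F [-1.  -0.1  0.9] g 0.999
-> shift [-0.5034 -0.6024  0.1113] twist -0.3679
```

Call:
{"fn": "servo_tool", "kwargs": {
  "commands": [
    [[-0.025,-0.03,0.005,-0.02],[-0.09,-0.107,0.016,-0.06],[-0.15,-0.18,0.025,-0.1],[-0.21,-0.25,0.036,-0.15],[-0.27,-0.32,0.047,-0.2],[-0.33,-0.39,0.058,-0.25],[-0.38,-0.455,0.07,-0.3],[-0.42,-0.5,0.08,-0.33]]
  ],
  "hand": 1
}}

```text
time_s: 0.9
tcp_pos: [0.3034, 0.1476, 0.1863]
eef_rot: [180.0, 0.0, -177.3]
ft_force: [1.0, 1.5, 0.1]
grip_width: 0.998
```

```bash
python3 - <<'E'
from h import *
delta([.461,-.2165,.07],184.7)
E
```

```text
t 0.9 tcp [0.3034 0.1476 0.1863] [ 1.8000e+02  4.0000e-02 -1.7734e+02] F [1.  1.5 0.1] g 0.998
-> shift [-0.1405 -0.3711  0.1164] twist -0.0356
```

Call:
{"fn": "servo_tool", "kwargs": {
  "commands": [
    [[-0.016,-0.044,0.014,0],[-0.032,-0.088,0.028,0],[-0.048,-0.13,0.042,-0.01],[-0.064,-0.172,0.056,-0.015],[-0.08,-0.214,0.07,-0.02],[-0.096,-0.256,0.084,-0.03],[-0.112,-0.298,0.098,-0.03],[-0.128,-0.338,0.106,-0.036]]
  ]
}}

```text
time_s: 1.7
tcp_pos: [0.4459, -0.1843, 0.079]
eef_rot: [179.9, -0.1, -175.4]
ft_force: [0.4, 0.9, 0.6]
grip_width: 1.0
```

Call:
{"fn": "servo_tool", "kwargs": {
  "commands": [
    [[0,0,0,0]]
  ]
}}

```text
time_s: 1.8
tcp_pos: [0.4469, -0.1863, 0.0791]
eef_rot: [-180.0, -0.0, -175.6]
ft_force: [-0.7, 0.2, 0.2]
grip_width: 1.002
```

```bash
python3 - <<'E'
from h import *
delta([.461,-.2165,.05],184.7)
E
```

```text
t 1.8 tcp [ 0.4469 -0.1863  0.0791] [-1.7999e+02 -2.0000e-02 -1.7561e+02] F [-0.7  0.2  0.2] g 1.002
-> shift [-0.0118 -0.0312  0.0291] twist -0.0053
```

Call:
{"fn": "servo_tool", "kwargs": {
  "commands": [
    [[-0.006,-0.016,0,-0.003],[-0.0118,-0.0312,0,-0.005],[-0.0118,-0.0312,0,-0.005],[-0.0118,-0.0312,0,-0.005]]
  ]
}}

```text
time_s: 2.2
tcp_pos: [0.4598, -0.2119, 0.0802]
eef_rot: [180.0, -0.0, -175.1]
ft_force: [-0.0, 1.3, 0.0]
grip_width: 1.0
```

```bash
python3 - <<'E'
from h import *
delta([.461,-.2165,.003],184.7)
im,d=shot("top","1"); im2,d2=shot("scene","1")
a=cv2.resize(im[170:270,310:410],None,fx=4,fy=4,interpolation=cv2.INTER_CUBIC);b=cv2.resize(im2[225:325,280:380],None,fx=4,fy=4,interpolation=cv2.INTER_CUBIC)
cv2.imwrite("pics/c1.png",np.hstack([a,b]))
# cam-vs-robot check: TCP project
print(proj("top",env.observe()['tcp_pos']),proj("scene",env.observe()['tcp_pos']))
E
```

```text
t 2.2 tcp [ 0.4598 -0.2119  0.0802] [ 1.7995e+02 -4.0000e-02 -1.7512e+02] F [-0.   1.3  0. ] g 1.0
-> shift [-0.0008 -0.0047  0.0772] twist 0.0032
[[363.30177852 227.79226695]] [[325.82746797 267.83552595]]
```

View pics/c1.png

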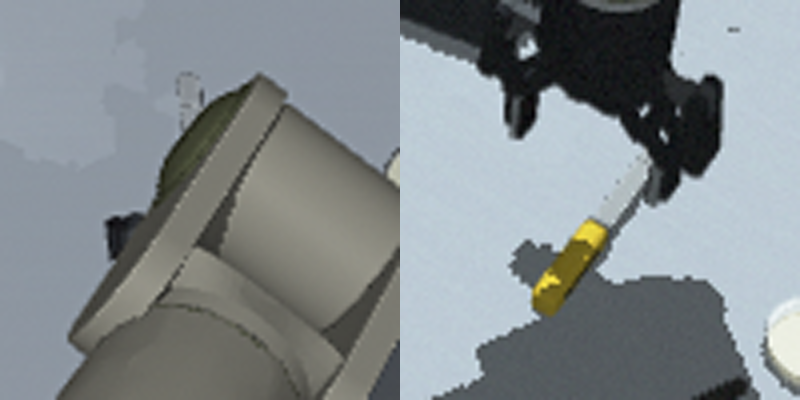

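Call:
{"fn": "servo_tool", "kwargs": {
  "commands": [
    [[-0.0008,-0.003,0.02,0.003],[-0.0008,-0.003,0.04,0.003],[-0.0008,-0.003,0.055,0.003],[-0.0008,-0.003,0.065,0.003],[-0.0008,-0.003,0.065,0.003],[-0.0008,-0.003,0.065,0.003]]
  ]
}}

```text
time_s: 2.9
tcp_pos: [0.4615, -0.2156, 0.0159]
eef_rot: [-180.0, 0.0, -175.3]
ft_force: [-0.2, -0.1, -0.4]
grip_width: 1.001
```

```bash
python3 - <<'E'
from h import *
delta([.461,-.2165,.003],184.7)
E
```

```text
t 2.9 tcp [ 0.4615 -0.2156  0.0159] [-1.7998e+02  3.0000e-02 -1.7528e+02] F [-0.2 -0.1 -0.4] g 1.001
-> shift [ 0.0006 -0.0009  0.0129] twist 0.0004
```

Call:
{"fn": "servo_tool", "kwargs": {
  "commands": [
    [[0,-0.001,0.005,0],[0,-0.001,0.01,0],[0,-0.001,0.012,0],[0,-0.001,0.012,0],[0,-0.001,0.012,0]]
  ]
}}

```text
time_s: 3.4
tcp_pos: [0.4614, -0.2167, 0.0035]
eef_rot: [-180.0, 0.0, -175.3]
ft_force: [-0.3, 0.6, 0.2]
grip_width: 1.003
```

Call:
{"fn": "servo_tool", "kwargs": {
  "commands": [
    [[0,0,0,0],[0,0,0,0],[0,0,0,0],[0,0,0,0],[0,0,0,0],[0,0,0,0],[0,0,0,0],[0,0,0,0]]
  ],
  "hand": 0
}}

```text
time_s: 4.2
tcp_pos: [0.4616, -0.2168, 0.0037]
eef_rot: [-180.0, 0.0, -175.3]
ft_force: [-0.6, -0.9, 5.0]
grip_width: 0.192
```

```bash
python3 - <<'E'
from h import *
delta([.461,-.2165,.073],184.7)
im2,d2=shot("scene","2")
b=cv2.resize(im2[225:325,280:380],None,fx=5,fy=5,interpolation=cv2.INTER_CUBIC)
cv2.imwrite("pics/c2.png",b)
E
```

```text
t 4.2 tcp [ 0.4616 -0.2168  0.0037] [-1.7998e+02  2.0000e-02 -1.7529e+02] F [-0.6 -0.9  5. ] g 0.192
-> shift [ 0.0005  0.0003 -0.0693] twist 0.0002
```

View pics/c2.png

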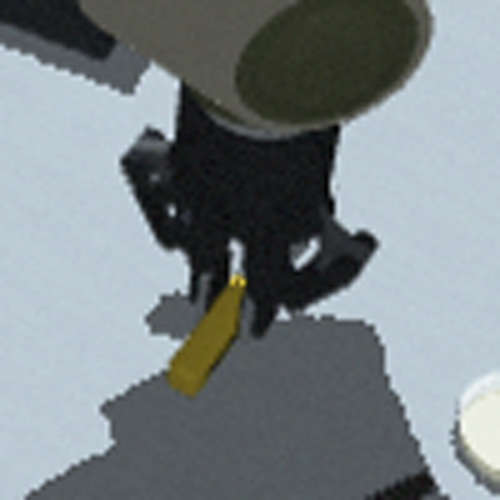

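Call:
{"fn": "servo_tool", "kwargs": {
  "commands": [
    [[0,0,-0.005,0],[0,0,-0.02,0],[0,0,-0.04,0],[0,0,-0.065,0],[0,0,-0.09,0],[0,0,-0.11,0],[0,0,-0.12,0],[0,0,-0.12,0]]
  ]
}}

```text
time_s: 5.05
tcp_pos: [0.4617, -0.2168, 0.1242]
eef_rot: [-179.9, 0.1, -175.3]
ft_force: [0.2, 0.4, -0.1]
grip_width: 0.191
```

```bash
python3 - <<'E'
from h import *
c=np.array([.6304,.0058]);yaw=np.radians(9.7);e=np.array([np.cos(yaw),np.sin(yaw)])
n=c-.075*e; print("notch",n)
g=n+(.022-.103)*e; print("grip final",g, "pre", g-.05*e)
delta([*(g-.05*e),.124],189.7)
im2,d2=shot("scene","3")
b=cv2.resize(im2[185:305,270:390],None,fx=5,fy=5,interpolation=cv2.INTER_CUBIC)
cv2.imwrite("pics/c3.png",b)
E
```

```text
notch [ 0.55647224 -0.0068367 ]
grip final [ 0.47663026 -0.02048434] pre [ 0.42734509 -0.02890881]
t 5.05 tcp [ 0.4617 -0.2168  0.1242] [-1.7993e+02  7.0000e-02 -1.7529e+02] F [ 0.2  0.4 -0.1] g 0.191
-> shift [ 1.880e-02  1.901e-01 -1.000e-04] twist -0.087
```

View pics/c3.png

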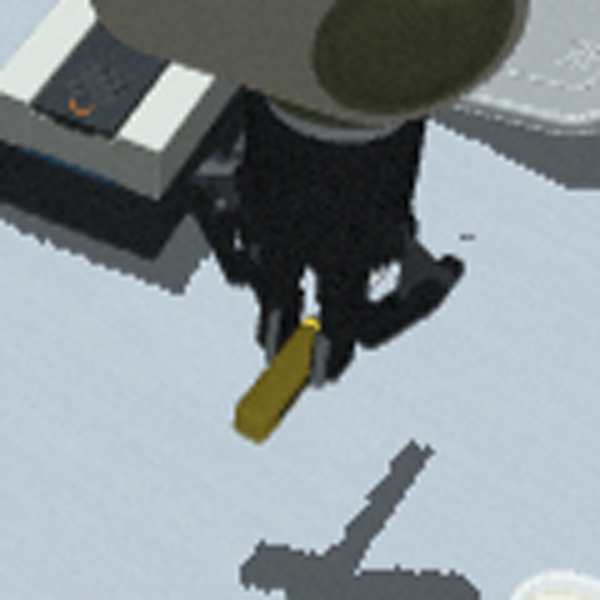

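Call:
{"fn": "servo_tool", "kwargs": {
  "commands": [
    [[0.001,0.01,0,-0.005],[0.003,0.035,0,-0.017],[0.007,0.07,0,-0.033],[0.011,0.11,0,-0.05],[0.015,0.15,0,-0.07],[0.018,0.177,0,-0.08],[0.019,0.19,0,-0.087],[0.019,0.19,0,-0.087]]
  ]
}}

```text
time_s: 5.9
tcp_pos: [0.4263, -0.0276, 0.1229]
eef_rot: [180.0, -0.1, -170.2]
ft_force: [0.4, 0.4, -0.9]
grip_width: 0.191
```

Call:
{"fn": "servo_tool", "kwargs": {
  "commands": [
    [[0,0,0.01,0],[0,0,0.025,0],[0,0,0.04,0],[0,0,0.05,0],[0,0,0.05,0],[0,0,0.05,0]]
  ]
}}

```text
time_s: 6.5
tcp_pos: [0.4271, -0.0293, 0.0734]
eef_rot: [180.0, -0.0, -170.3]
ft_force: [0.2, -0.1, 0.1]
grip_width: 0.193
```

```bash
python3 - <<'E'
from h import *
c=np.array([.6304,.0058]);yaw=np.radians(9.7);e=np.array([np.cos(yaw),np.sin(yaw)])
n=c-.075*e
g=n+(.022-.103)*e
delta([*(g-.05*e),.0737],189.7)
out=[]
for nm,(r,cc) in dict(top=(120,200),scene=(160,220)).items():
    im,d=shot(nm,"4"); np.savez(f"pics/{nm}4.npz",im=im,d=d)
    out.append(cv2.resize(im[r:r+110,cc:cc+110],None,fx=3.6,fy=3.6,interpolation=cv2.INTER_CUBIC))
cv2.imwrite("pics/c4.png",np.hstack(out))
E
```

```text
t 6.5 tcp [ 0.4271 -0.0293  0.0734] [ 1.8000e+02 -1.0000e-02 -1.7035e+02] F [ 0.2 -0.1  0.1] g 0.193
-> shift [-0.0004  0.0004 -0.0003] twist -0.0008
```

View pics/c4.png

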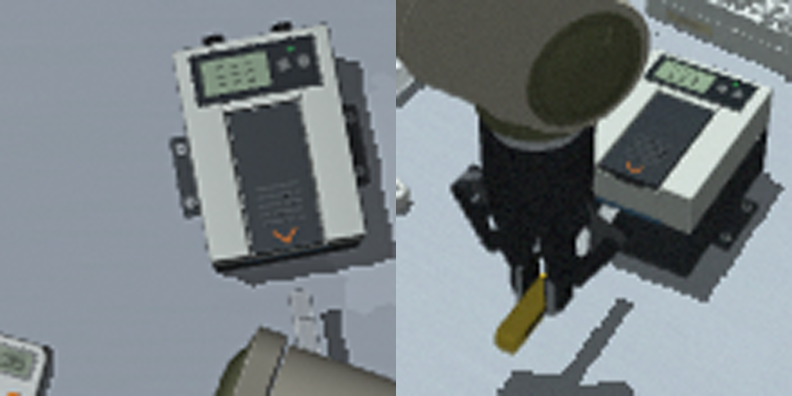

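```bash
python3 - <<'E'
from h import *
z=np.load("pics/top4.npz");d=z['d'];W=cloud("top",d);x,y,zz=W[...,0],W[...,1],W[...,2]
m=(zz>.085)&(zz<.095)&(x>.54)&(x<.75)&(abs(y)<.1)
r=cv2.minAreaRect(W[m][:,:2].astype(np.float32));print(r)
c=np.array(r[0]);a=np.radians(r[2] if r[1][0]>r[1][1] else r[2]-90);e=np.array([np.cos(a),np.sin(a)]);f=np.array([-e[1],e[0]])
t=(x>.5)&(x<.56)&(abs(y)<.06)&(zz>.04)&(zz<.083)&(d>0)
v,u=np.nonzero(t)
P=W[t];L=np.c_[(P[:,:2]-c)@e,(P[:,:2]-c)@f,P[:,2]]
s=L[:,0]<-.085
L=L[s]
for lo in np.arange(-.14,-.08,.005):
    q=L[(L[:,0]>=lo)&(L[:,0]<lo+.005)]
    if len(q): print(round(lo,3),len(q),q[:,1].min().round(4),q[:,1].max().round(4),q[:,2].mean().round(4))
s=env.observe();g=s['tcp_pos'][:2]-c;print("tcp in logger(top-cam)",g@e,g@f)
E
```

```text
((0.6324303150177002, 0.007438965141773224), (0.15083031356334686, 0.10972554981708527), 9.948371887207031)
-0.135 11 -0.0072 0.005 0.0798
-0.13 8 -0.0037 0.0041 0.0793
-0.125 7 -0.0071 0.0032 0.0798
-0.12 11 -0.008 0.0048 0.0789
-0.115 10 -0.0085 0.0034 0.0796
-0.11 11 -0.0074 0.0053 0.079
-0.105 2 -0.0079 -0.0053 0.0779
tcp in logger(top-cam) -0.2084053674217862 -0.0006053248022741194
```

Call:
{"fn": "servo_tool", "kwargs": {
  "commands": [
    [[-0.006,0.001,0,-0.004],[-0.014,0.001,0,-0.004],[-0.021,0.001,0,-0.004],[-0.027,0.001,0,-0.004],[-0.031,0.001,0,-0.004],[-0.034,0.001,0,-0.004],[-0.034,0.001,0,-0.004]]
  ]
}}

```text
time_s: 7.3
tcp_pos: [0.4605, -0.022, 0.0733]
eef_rot: [180.0, -0.0, -170.1]
ft_force: [0.0, -0.1, -0.7]
grip_width: 0.192
```

Call:
{"fn": "servo_tool", "kwargs": {
  "commands": [
    [[-0.003,0,0,0],[-0.006,0,0,0],[-0.009,0,0,0],[-0.012,0,0,0],[-0.015,0,0,0],[-0.017,0,0,0],[-0.017,0,0,0],[-0.017,0,0,0]]
  ]
}}

```text
time_s: 8.1
tcp_pos: [0.4769, -0.0191, 0.0733]
eef_rot: [180.0, -0.0, -170.1]
ft_force: [0.1, -0.6, 0.4]
grip_width: 0.196
```

```bash
python3 - <<'E'
from h import *
delta([.476,-.021,.0737],189.9)
out=[]
for nm,(r,cc) in dict(top=(110,200),scene=(160,220)).items():
    im,d=shot(nm,"5"); np.savez(f"pics/{nm}5.npz",im=im,d=d)
    out.append(cv2.resize(im[r:r+110,cc:cc+110],None,fx=3.6,fy=3.6,interpolation=cv2.INTER_CUBIC))
cv2.imwrite("pics/c5.png",np.hstack(out))
E
```

```text
t 8.1 tcp [ 0.4769 -0.0191  0.0733] [ 1.7999e+02 -1.0000e-02 -1.7007e+02] F [ 0.1 -0.6  0.4] g 0.196
-> shift [ 0.0012 -0.0017 -0.0004] twist 0.0005
```

View pics/c5.png

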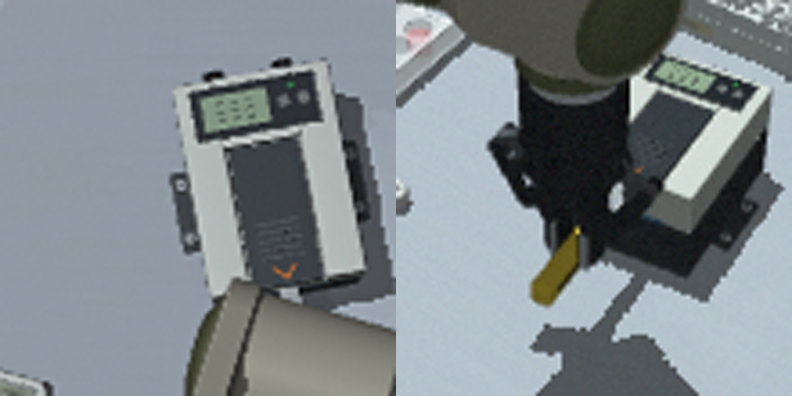

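Call:
{"fn": "servo_tool", "kwargs": {
  "commands": [
    [[0,0,0.002,0],[0,0,0.004,0],[-0.0005,0,0.006,0],[-0.001,0,0.008,0],[-0.001,0,0.01,0],[-0.0015,0,0.012,0],[-0.002,0,0.014,0],[-0.002,0,0.014,0]]
  ]
}}

```text
time_s: 9.0
tcp_pos: [0.4795, -0.0189, 0.0598]
eef_rot: [-180.0, 0.1, -170.1]
ft_force: [-1.1, -0.2, 5.3]
grip_width: 0.193
```

```bash
cat >> h.py <<'E'
def cover(d):
    W=cloud("top",d);c=np.array([.63243,.00741]);a=np.radians(9.94);e=np.array([np.cos(a),np.sin(a)]);f=np.array([-e[1],e[0]])
    X=(W[...,:2]-c)@e;Y=(W[...,:2]-c)@f
    for lo in range(-76,26,8):
        m=(X>lo/1e3)&(X<(lo+8)/1e3)&(abs(Y)<.02)&(W[...,2]<.15)
        if m.sum()>3: print((lo+4,round(float(np.median(W[...,2][m]))*1e3,1)),end=' ')
    print()
E
python3 - <<'E'
from h import *
cover(np.load("pics/top4.npz")['d'])
delta([.476,-.021,.0737],189.9); print(env.observe()['wrist_torque'])
out=[]
for nm,(r,cc) in dict(top=(110,200),scene=(160,220)).items():
    im,d=shot(nm,"6"); np.savez(f"pics/{nm}6.npz",im=im,d=d)
    if nm=="top": cover(d)
    out.append(cv2.resize(im[r:r+110,cc:cc+110],None,fx=3.6,fy=3.6,interpolation=cv2.INTER_CUBIC))
cv2.imwrite("pics/c6.png",np.hstack(out))
E
```

```text
(-72, 77.8) (-64, 89.1) (-56, 89.3) (-48, 89.2) (-40, 89.7) (-32, 89.8) (-24, 89.6) (-16, 89.4) (-8, 88.9) (0, 89.4) (8, 89.0) (16, 89.5) (24, 88.1) 
t 9.0 tcp [ 0.4795 -0.0189  0.0598] [-1.7997e+02  9.0000e-02 -1.7007e+02] F [-1.1 -0.2  5.3] g 0.193
-> shift [ 0.0038 -0.0015 -0.0139] twist 0.0005
[ 0.19880555 -0.2551983   0.0414331 ]
(-72, 87.0) (-64, 89.2) (-56, 89.9) (-48, 89.2) (-40, 89.8) (-32, 89.2) (-24, 89.6) (-16, 89.1) (-8, 89.3) (0, 89.9) (8, 89.0) (16, 90.2) (24, 89.4)
```

View pics/c6.png

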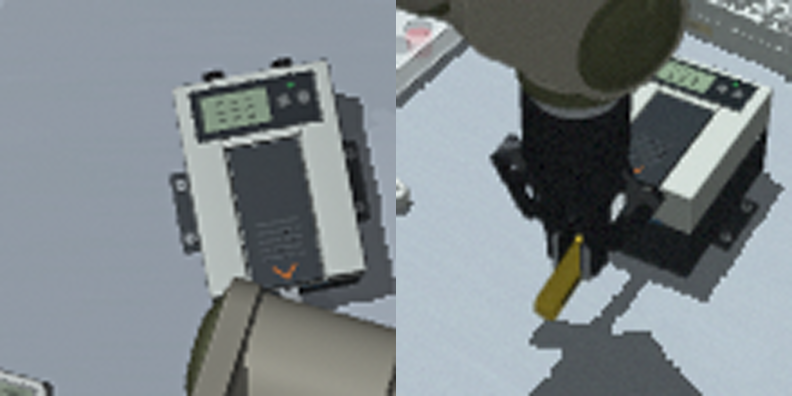

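Call:
{"fn": "servo_tool", "kwargs": {
  "commands": [
    [[0,0,0.002,0],[-0.0005,0,0.004,0],[-0.001,0,0.006,0],[-0.0015,0,0.008,0],[-0.002,0,0.01,0],[-0.0025,0,0.012,0],[-0.003,0,0.014,0],[-0.003,0,0.014,0]]
  ]
}}

```text
time_s: 9.9
tcp_pos: [0.4814, -0.0184, 0.0456]
eef_rot: [180.0, -0.1, -170.1]
ft_force: [-7.1, -1.8, 9.8]
grip_width: 0.192
```

```bash
cat > look.py <<'E'
from h import *
import sys
t=sys.argv[1]
s=env.observe();print(s['tcp_pos'],s['ft_force'],s['wrist_torque'])
out=[]
for nm,(r,cc) in dict(top=(110,200),scene=(160,220)).items():
    im,d=shot(nm,t); np.savez(f"pics/{nm}{t}.npz",im=im,d=d)
    if nm=="top": cover(d)
    out.append(cv2.resize(im[r:r+110,cc:cc+110],None,fx=3.6,fy=3.6,interpolation=cv2.INTER_CUBIC))
cv2.imwrite(f"pics/c{t}.png",np.hstack(out))
E
python3 look.py 7
```

```text
[ 0.48136937 -0.01842295  0.04561257] [-7.10481601 -1.83038773  9.79134383] [-0.09425715  0.61580045 -0.0167255 ]
(-72, 88.9) (-64, 90.5) (-56, 90.6) (-48, 90.8) (-40, 90.7) (-32, 90.3) (-24, 89.5) (-16, 90.0) (-8, 90.0) (0, 89.6) (8, 90.1) (16, 89.1) (24, 88.4)
```

View pics/c7.png

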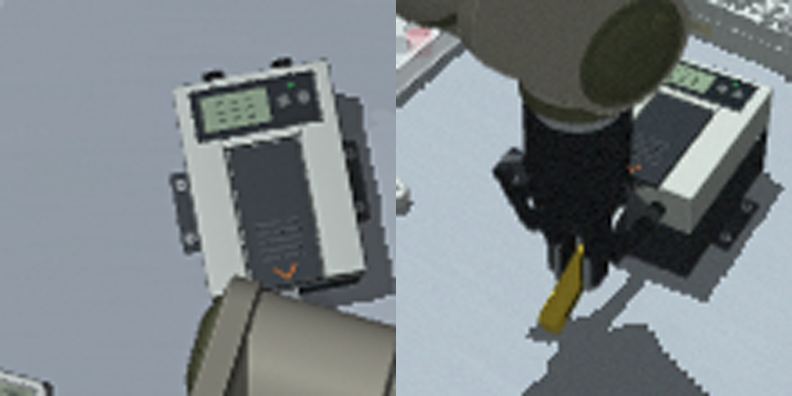

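Call:
{"fn": "servo_tool", "kwargs": {
  "commands": [
    [[0,0,0.002,0],[0,0,0.004,0],[0,0,0.006,0],[0,0,0.008,0],[0,0,0.008,0]]
  ]
}}

```text
time_s: 10.5
tcp_pos: [0.4824, -0.0184, 0.0379]
eef_rot: [-180.0, 0.1, -170.1]
ft_force: [-2.0, 0.6, 7.2]
grip_width: 0.193
```

```bash
python3 look.py 8
```

```text
[ 0.48243501 -0.01836996  0.03785439] [-1.96928976  0.62868876  7.15309291] [ 0.16613088 -0.24589629  0.08300778]
(-72, 93.5) (-64, 94.4) (-56, 93.7) (-48, 93.7) (-40, 93.4) (-32, 92.5) (-24, 91.7) (-16, 91.9) (-8, 92.0) (0, 91.0) (8, 90.3) (16, 90.2) (24, 87.9)
```

View pics/c8.png

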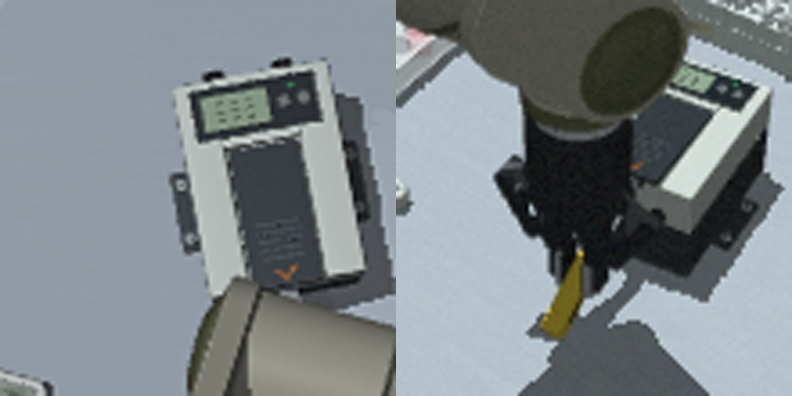

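Call:
{"fn": "servo_tool", "kwargs": {
  "commands": [
    [[0,0,0.002,0],[0,0,0.004,0],[0,0,0.006,0],[0,0,0.006,0],[0,0,0.006,0]]
  ]
}}

```text
time_s: 11.1
tcp_pos: [0.483, -0.0186, 0.0321]
eef_rot: [-179.9, 0.2, -170.1]
ft_force: [0.0, -0.4, 6.7]
grip_width: 0.19
```

```bash
python3 look.py 9
```

```text
[ 0.48296402 -0.01858353  0.03211795] [ 0.00910643 -0.36063159  6.73819605] [ 0.10920464 -0.48666949 -0.0011894 ]
(-72, 94.2) (-64, 96.2) (-56, 96.0) (-48, 94.4) (-40, 94.4) (-32, 93.9) (-24, 92.4) (-16, 92.4) (-8, 91.2) (0, 91.4) (8, 90.4) (16, 89.7) (24, 88.8)
```

View pics/c9.png

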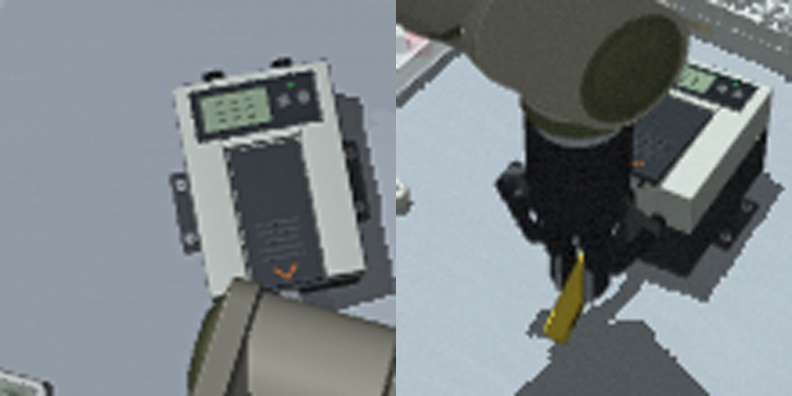

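Call:
{"fn": "servo_tool", "kwargs": {
  "commands": [
    [[-0.001,0,0.0005,0],[-0.002,0,0.001,0],[-0.003,0,0.0015,0],[-0.004,0,0.002,0],[-0.004,0,0.002,0]]
  ]
}}

```text
time_s: 11.7
tcp_pos: [0.4854, -0.0177, 0.0294]
eef_rot: [180.0, -0.1, -170.1]
ft_force: [-4.7, -0.1, 5.1]
grip_width: 0.193
```

```bash
python3 look.py 10
```

```text
[ 0.48536232 -0.01765858  0.02935893] [-4.70568827 -0.09052638  5.09676008] [-0.04613964  0.26712056 -0.03578562]
(-72, 96.7) (-64, 98.3) (-56, 97.0) (-48, 95.5) (-40, 95.2) (-32, 95.0) (-24, 94.1) (-16, 92.8) (-8, 92.3) (0, 92.1) (8, 90.7) (16, 91.3) (24, 87.6)
```

View pics/c10.png

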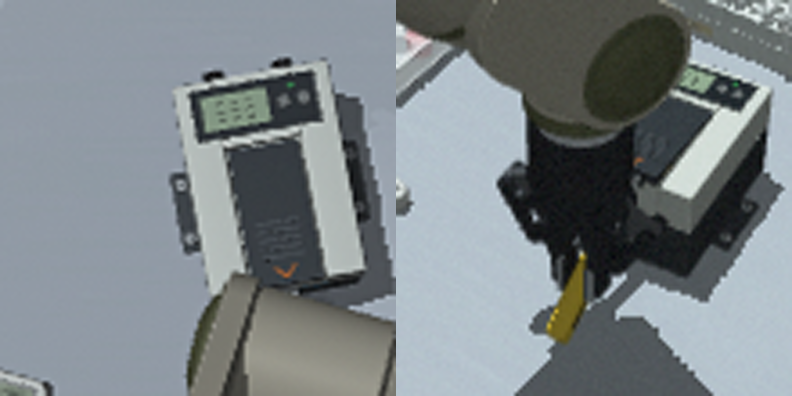

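Call:
{"fn": "servo_tool", "kwargs": {
  "commands": [
    [[0,0,0,0],[0,0,0,0],[0.004,0,0,0],[0.012,0,0,0],[0.022,0,0,0],[0.034,0,0,0],[0.046,0,0,0],[0.046,0,0,0]]
  ]
}}

```text
time_s: 12.6
tcp_pos: [0.4388, -0.0255, 0.0292]
eef_rot: [180.0, -0.1, -170.1]
ft_force: [0.2, -0.5, -0.7]
grip_width: 0.192
```

```bash
python3 look.py 11
```

```text
[ 0.43877822 -0.02552879  0.02918134] [ 0.18383724 -0.51638093 -0.69964448] [-0.00348483 -0.02962542  0.03503777]
(-72, 84.7) (-64, 97.6) (-56, 97.5) (-48, 96.5) (-40, 94.6) (-32, 94.5) (-24, 94.5) (-16, 92.8) (-8, 92.8) (0, 91.9) (8, 91.0) (16, 90.2) (24, 88.4)
```

View pics/c11.png

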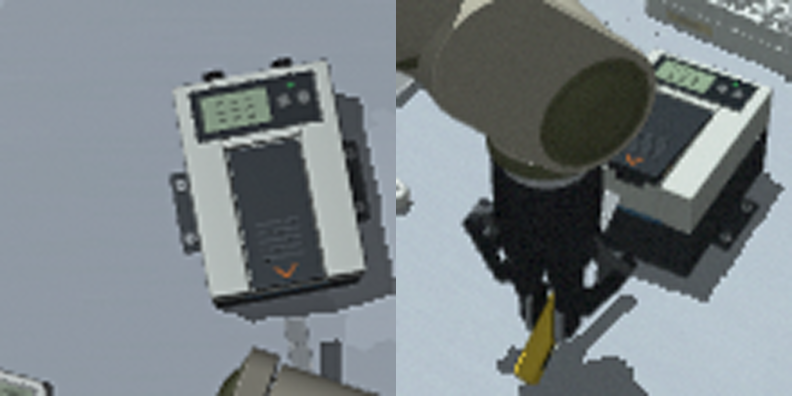

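```bash
python3 - <<'E'
from h import *
delta([.42,-.18,.06],189.9)
E
```

```text
t 12.7 tcp [ 0.4405 -0.0257  0.0295] [-1.7999e+02  1.0000e-02 -1.7010e+02] F [ 0.1 -0.4 -0.9] g 0.194
-> shift [ 0.0467 -0.1485 -0.0305] twist -0.0
```

Call:
{"fn": "servo_tool", "kwargs": {
  "commands": [
    [[0.005,-0.005,-0.01,0],[0.012,-0.025,-0.02,0],[0.02,-0.055,-0.03,0],[0.028,-0.085,-0.03,0],[0.036,-0.115,-0.03,0],[0.043,-0.138,-0.03,0],[0.047,-0.148,-0.03,0],[0.047,-0.148,-0.03,0]]
  ]
}}

```text
time_s: 13.5
tcp_pos: [0.4196, -0.1803, 0.0597]
eef_rot: [-180.0, 0.0, -170.2]
ft_force: [-0.8, 0.3, -0.5]
grip_width: 0.194
```

Call:
{"fn": "servo_tool", "kwargs": {
  "commands": [
    [[0,0,0.01,0],[0,0,0.02,0],[0,0,0.03,0],[0,0,0.035,0],[0,0,0.039,0],[0,0,0.043,0],[0,0,0.047,0],[0,0,0.047,0]]
  ]
}}

```text
time_s: 14.3
tcp_pos: [0.4234, -0.1808, 0.0144]
eef_rot: [-179.6, 0.4, -170.1]
ft_force: [9.6, 2.8, 19.3]
grip_width: 0.191
```

Call:
{"fn": "servo_tool", "kwargs": {
  "commands": [
    [[0,0,0.002,0],[0,0,0.004,0],[0,0,0.006,0],[0,0,0.007,0],[0,0,0.007,0]]
  ]
}}

```text
time_s: 14.8
tcp_pos: [0.4236, -0.1814, 0.0076]
eef_rot: [-179.6, 0.4, -170.0]
ft_force: [11.0, -0.3, 18.9]
grip_width: 0.196
```

Call:
{"fn": "servo_tool", "kwargs": {
  "commands": [
    [[0,0,0,0],[0,0,0,0],[0,0,0,0],[0,0,0,0],[0,0,0,0]]
  ],
  "hand": 0.6
}}

```text
time_s: 15.3
tcp_pos: [0.4195, -0.1793, 0.0052]
eef_rot: [180.0, -0.0, -170.1]
ft_force: [-0.2, 0.3, -0.1]
grip_width: 0.597
```

Call:
{"fn": "servo_tool", "kwargs": {
  "commands": [
    [[0,0,-0.01,0],[0,0,-0.03,0],[0,0,-0.06,0],[0,0,-0.1,0],[0,0,-0.14,0],[0,0,-0.16,0],[0,0,-0.16,0]]
  ]
}}

```text
time_s: 16.0
tcp_pos: [0.4207, -0.1801, 0.1686]
eef_rot: [-179.7, 0.2, -170.1]
ft_force: [-0.4, 0.2, -1.1]
grip_width: 0.599
```

```bash
python3 - <<'E'
from h import *
s=env.observe();print(s['tcp_pos'])
out=[]
for nm,(r,cc) in dict(top=(110,200),scene=(160,240)).items():
    im,d=shot(nm,"12"); np.savez(f"pics/{nm}12.npz",im=im,d=d)
    if nm=="top": cover(d)
    out.append(cv2.resize(im[r:r+190,cc:cc+190],None,fx=2.1,fy=2.1,interpolation=cv2.INTER_CUBIC))
cv2.imwrite(f"pics/c12.png",np.hstack(out))
c=np.array([.6304,.0058]);yaw=np.radians(9.8);e=np.array([np.cos(yaw),np.sin(yaw)])
delta([*(c-.056*e),.168],189.9)
E
```

```text
[ 0.42068708 -0.18014397  0.16855253]
(-72, 86.7) (-64, 98.1) (-56, 96.7) (-48, 96.7) (-40, 96.2) (-32, 94.2) (-24, 94.6) (-16, 93.7) (-8, 91.7) (0, 91.8) (8, 90.8) (16, 89.6) (24, 88.3) 
t 16.1 tcp [ 0.4195 -0.1793  0.1652] [ 180.     -0.   -170.08] F [-1.2  0.9 -0.9] g 0.6
-> shift [-0.1837  0.1461 -0.0028] twist 0.0004
```

View pics/c12.png

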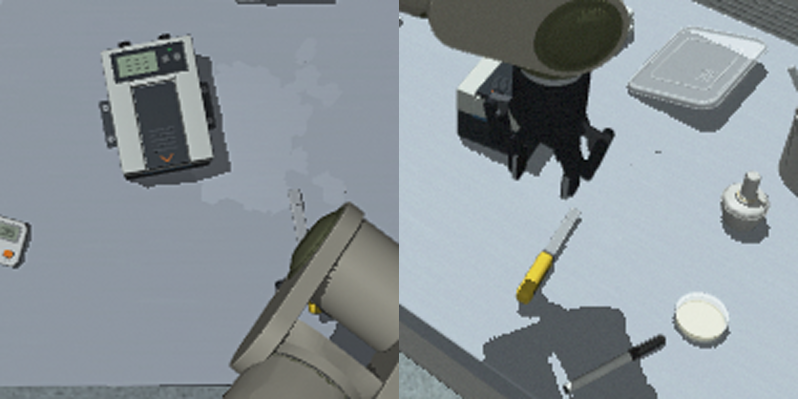

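Call:
{"fn": "servo_tool", "kwargs": {
  "commands": [
    [[-0.015,0.012,0,0],[-0.045,0.035,0,0],[-0.08,0.063,0,0],[-0.115,0.091,0,0],[-0.15,0.119,0,0],[-0.175,0.139,0,0],[-0.184,0.146,0,0],[-0.184,0.146,0,0]]
  ],
  "hand": 0.78
}}

```text
time_s: 16.9
tcp_pos: [0.5756, -0.0032, 0.1638]
eef_rot: [179.9, -0.1, -170.0]
ft_force: [0.2, -0.2, -0.7]
grip_width: 0.782
```

Call:
{"fn": "servo_tool", "kwargs": {
  "commands": [
    [[0,0,0.01,0],[0,0,0.03,0],[0,0,0.045,0],[0,0,0.05,0],[0,0,0.05,0]]
  ]
}}

```text
time_s: 17.4
tcp_pos: [0.575, -0.0048, 0.1146]
eef_rot: [180.0, -0.1, -170.2]
ft_force: [-0.5, -0.3, -0.3]
grip_width: 0.779
```

```bash
python3 - <<'E'
from h import *
out=[]
for nm,(r,cc) in dict(top=(110,200),scene=(150,240)).items():
    im,d=shot(nm,"13"); np.savez(f"pics/{nm}13.npz",im=im,d=d)
    out.append(cv2.resize(im[r:r+100,cc:cc+100],None,fx=4,fy=4,interpolation=cv2.INTER_CUBIC))
cv2.imwrite(f"pics/c13.png",np.hstack(out))
c=np.array([.6304,.0058]);yaw=np.radians(9.8);e=np.array([np.cos(yaw),np.sin(yaw)])
delta([*(c-.056*e),.1],189.9)
E
```

```text
t 17.5 tcp [ 0.5759 -0.0045  0.116 ] [-1.7998e+02  4.0000e-02 -1.7012e+02] F [-0.3 -0.5  0.6] g 0.78
-> shift [0.0005 0.0009 0.016 ] twist -0.0003
```

View pics/c13.png

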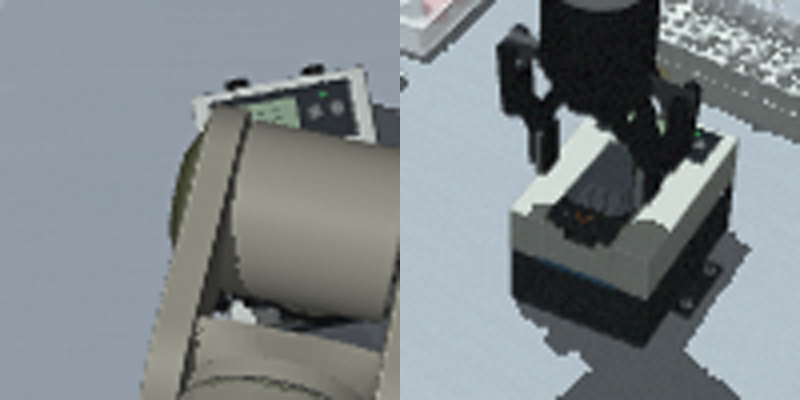

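Call:
{"fn": "servo_tool", "kwargs": {
  "commands": [
    [[0,0.001,0.006,0],[0,0.001,0.012,0],[0,0.001,0.018,0],[0,0.001,0.022,0],[0,0.001,0.022,0]]
  ],
  "hand": 0.7
}}

```text
time_s: 18.0
tcp_pos: [0.5753, -0.0028, 0.0927]
eef_rot: [180.0, -0.1, -170.1]
ft_force: [-0.2, -0.2, -1.3]
grip_width: 0.696
```

Call:
{"fn": "servo_tool", "kwargs": {
  "commands": [
    [[0,0,0.0015,0],[0,0,0.003,0],[0,0,0.003,0]]
  ]
}}

```text
time_s: 18.3
tcp_pos: [0.5756, -0.0029, 0.0903]
eef_rot: [180.0, -0.0, -170.1]
ft_force: [0.2, 0.5, 0.1]
grip_width: 0.702
```

Call:
{"fn": "servo_tool", "kwargs": {
  "commands": [
    [[0,0,0.001,0],[0,0,0.002,0],[0,0,0.002,0]]
  ]
}}

```text
time_s: 18.6
tcp_pos: [0.5756, -0.0029, 0.0883]
eef_rot: [180.0, -0.0, -170.1]
ft_force: [-0.6, 0.1, -0.4]
grip_width: 0.699
```

Call:
{"fn": "servo_tool", "kwargs": {
  "commands": [
    [[0,0,0.001,0],[0,0,0.0015,0],[0,0,0.0015,0]]
  ]
}}

```text
time_s: 18.9
tcp_pos: [0.5756, -0.0029, 0.0868]
eef_rot: [180.0, -0.0, -170.1]
ft_force: [0.2, 0.4, 0.6]
grip_width: 0.702
```

Call:
{"fn": "servo_tool", "kwargs": {
  "commands": [
    [[0,0,0.001,0],[0,0,0.0015,0],[0,0,0.0015,0]]
  ]
}}

```text
time_s: 19.2
tcp_pos: [0.5756, -0.0029, 0.0853]
eef_rot: [180.0, -0.0, -170.1]
ft_force: [-0.1, -0.4, 0.9]
grip_width: 0.699
```

```bash
python3 - <<'E'
from h import *
im,d=shot("scene","14"); cv2.imwrite(f"pics/c14.png",cv2.resize(im[160:230,250:330],None,fx=8,fy=8,interpolation=cv2.INTER_CUBIC))
E
```

```text
(no output)
```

View pics/c14.png

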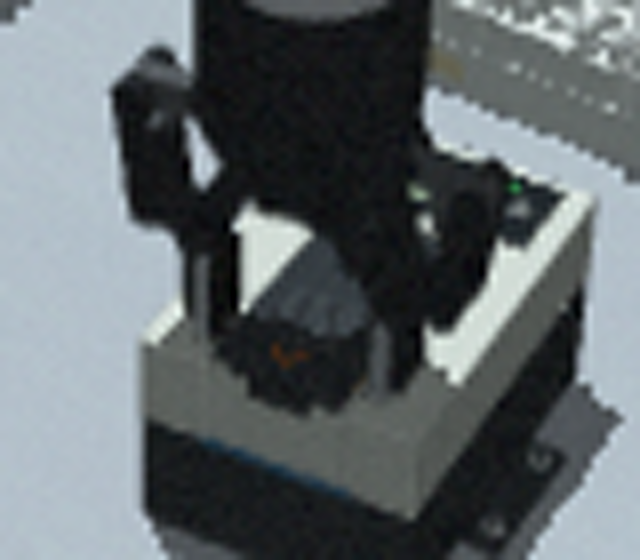

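Call:
{"fn": "servo_tool", "kwargs": {
  "commands": [
    [[0,0,0.001,0],[0,0,0.001,0]]
  ]
}}

```text
time_s: 19.45
tcp_pos: [0.5758, -0.003, 0.085]
eef_rot: [-180.0, 0.0, -170.1]
ft_force: [-2.6, 0.5, 4.8]
grip_width: 0.701
```

Call:
{"fn": "servo_tool", "kwargs": {
  "commands": [
    [[0,0,0.001,0],[0,0,0.001,0]]
  ]
}}

```text
time_s: 19.65
tcp_pos: [0.5758, -0.003, 0.085]
eef_rot: [-180.0, 0.0, -170.1]
ft_force: [-5.8, 0.0, 14.2]
grip_width: 0.696
```

Call:
{"fn": "servo_tool", "kwargs": {
  "commands": [
    [[0,0,0.001,0],[0,0,0.001,0]]
  ]
}}

```text
time_s: 19.85
tcp_pos: [0.5758, -0.003, 0.0849]
eef_rot: [-180.0, 0.1, -170.1]
ft_force: [-9.2, 1.6, 21.4]
grip_width: 0.698
```

Call:
{"fn": "servo_tool", "kwargs": {
  "commands": [
    [[0,0,-0.003,0],[0,0,-0.0052,0],[0,0,-0.0052,0]]
  ]
}}

```text
time_s: 20.15
tcp_pos: [0.5757, -0.0029, 0.0877]
eef_rot: [-180.0, 0.0, -170.1]
ft_force: [0.1, 0.0, -0.1]
grip_width: 0.702
```

Call:
{"fn": "servo_tool", "kwargs": {
  "commands": [
    [[0,0,0,0],[0,0,0,0],[0,0,0,0],[0,0,0,0],[0,0,0,0]]
  ],
  "hand": 0.45
}}

```text
time_s: 20.65
tcp_pos: [0.5758, -0.0029, 0.0877]
eef_rot: [180.0, 0.0, -170.1]
ft_force: [1.1, 1.2, 2.6]
grip_width: 0.56
```

Call:
{"fn": "servo_tool", "kwargs": {
  "commands": [
    [[0,0,0,0],[0,0,0,0],[0,0,0,0],[0,0,0,0]]
  ],
  "hand": 0.3
}}

```text
time_s: 21.05
tcp_pos: [0.5757, -0.0029, 0.0876]
eef_rot: [-180.0, 0.0, -170.1]
ft_force: [0.6, 2.3, 2.6]
grip_width: 0.568
```

```bash
python3 - <<'E'
from h import *
im,d=shot("scene","15"); cv2.imwrite(f"pics/c15.png",cv2.resize(im[160:230,250:330],None,fx=8,fy=8,interpolation=cv2.INTER_CUBIC))
E
```

```text
(no output)
```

View pics/c15.png

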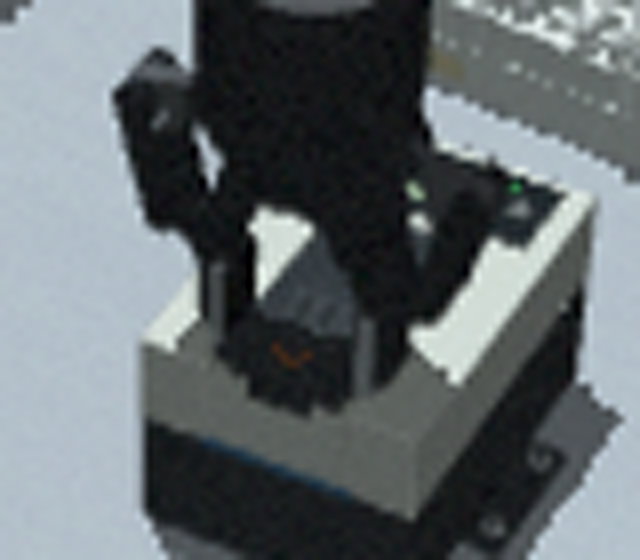

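Call:
{"fn": "servo_tool", "kwargs": {
  "commands": [
    [[0,0,-0.003,0],[0,0,-0.008,0],[0,0,-0.015,0],[0,0,-0.025,0],[0,0,-0.04,0],[0,0,-0.055,0],[0,0,-0.07,0],[0,0,-0.07,0]]
  ],
  "hand": 0.2
}}

```text
time_s: 21.9
tcp_pos: [0.5766, -0.0032, 0.1601]
eef_rot: [-179.9, 0.2, -170.1]
ft_force: [0.6, -0.4, -0.8]
grip_width: 0.562
```

```bash
python3 - <<'E'
from h import *
im,d=shot("scene","16"); cv2.imwrite(f"pics/c16.png",cv2.resize(im[130:230,230:340],None,fx=6,fy=6,interpolation=cv2.INTER_CUBIC))
delta([.40,.02,.1573],189.9)
E
```

```text
t 21.95 tcp [ 0.576  -0.0031  0.1586] [-1.7995e+02  1.1000e-01 -1.7008e+02] F [-0.5  0.  -2. ] g 0.559
-> shift [0.1694 0.053  0.001 ] twist 0.0004
```

View pics/c16.png

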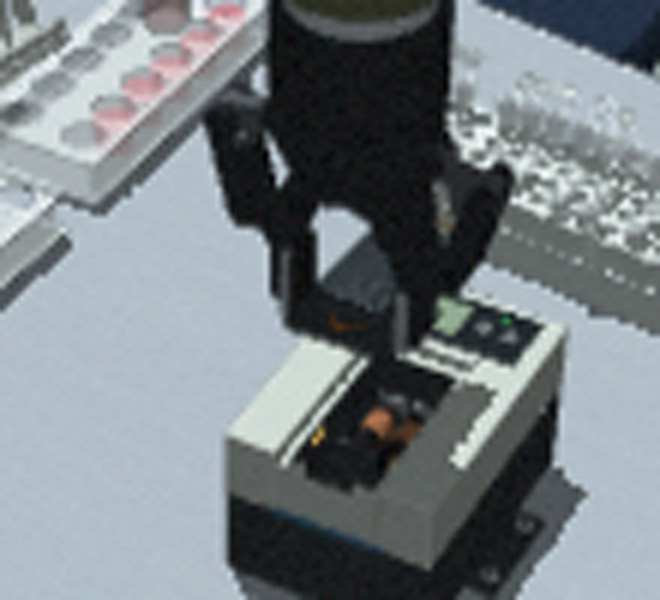

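Call:
{"fn": "servo_tool", "kwargs": {
  "commands": [
    [[0.01,0.002,0,0],[0.035,0.007,0,0],[0.07,0.013,0,0],[0.105,0.02,0,0],[0.14,0.027,0,0],[0.175,0.033,0,0],[0.195,0.037,0,0],[0.202,0.038,0,0]]
  ]
}}

```text
time_s: 22.75
tcp_pos: [0.3684, -0.0, 0.1572]
eef_rot: [180.0, -0.1, -170.1]
ft_force: [0.6, 0.0, 0.0]
grip_width: 0.564
```

Call:
{"fn": "servo_tool", "kwargs": {
  "commands": [
    [[0,0,0.01,0],[0,0,0.035,0],[0,0,0.065,0],[0,0,0.09,0],[0,0,0.11,0],[0,0,0.12,0],[0,0,0.12,0]]
  ]
}}

```text
time_s: 23.45
tcp_pos: [0.3699, -0.0001, 0.0358]
eef_rot: [179.9, -0.2, -170.1]
ft_force: [0.5, 0.3, -0.3]
grip_width: 0.56
```

```bash
python3 - <<'E'
from h import *
im,d=shot("scene","17"); cv2.imwrite(f"pics/c17.png",cv2.resize(im[180:300,190:320],None,fx=5,fy=5,interpolation=cv2.INTER_CUBIC))
delta([.37,.0,.01],189.9)
E
```

```text
t 23.5 tcp [ 3.703e-01 -3.000e-04  3.670e-02] [ 1.7995e+02 -9.0000e-02 -1.7007e+02] F [-0.1  0.1 -0.3] g 0.562
-> shift [0.0002 0.0003 0.0267] twist 0.0005
```

View pics/c17.png

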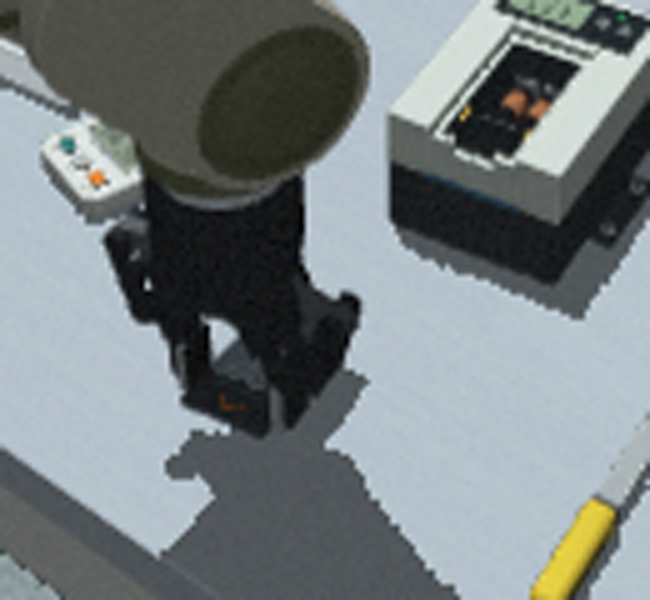

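Call:
{"fn": "servo_tool", "kwargs": {
  "commands": [
    [[0,0,0.006,0],[0,0,0.012,0],[0,0,0.017,0],[0,0,0.021,0],[0,0,0.024,0],[0,0,0.027,0],[0,0,0.028,0],[0,0,0.028,0]]
  ]
}}

```text
time_s: 24.3
tcp_pos: [0.3702, -0.0005, 0.0097]
eef_rot: [-180.0, 0.0, -170.1]
ft_force: [-2.9, -2.1, 5.9]
grip_width: 0.56
```

Call:
{"fn": "servo_tool", "kwargs": {
  "commands": [
    [[0,0,0,0],[0,0,0,0],[0,0,0,0],[0,0,0,0],[0,0,0,0],[0,0,0,0]]
  ],
  "hand": 0.8
}}

```text
time_s: 24.9
tcp_pos: [0.3701, -0.0003, 0.0096]
eef_rot: [-180.0, 0.0, -170.1]
ft_force: [-0.9, -0.5, -0.9]
grip_width: 0.802
```

Call:
{"fn": "servo_tool", "kwargs": {
  "commands": [
    [[0,0,-0.008,0],[0,0,-0.02,0],[0,0,-0.05,0],[0,0,-0.09,0],[0,0,-0.13,0],[0,0,-0.17,0],[0,0,-0.19,0],[0,0,-0.19,0]]
  ]
}}

```text
time_s: 25.7
tcp_pos: [0.3711, -0.0006, 0.2023]
eef_rot: [-179.8, 0.3, -170.1]
ft_force: [-0.3, -0.5, -0.6]
grip_width: 0.804
```

Call:
{"fn": "servo_tool", "kwargs": {
  "commands": [
    [[0,0.04,0,0],[0,0.08,0,0],[0,0.12,0,0],[0,0.16,0,0],[0,0.2,0,0],[0,0.23,0,0],[0,0.25,0,0],[0,0.25,0,0]]
  ]
}}

```text
time_s: 26.5
tcp_pos: [0.3259, 0.2473, 0.1985]
eef_rot: [-180.0, -0.1, -169.9]
ft_force: [-0.1, -0.2, -0.1]
grip_width: 0.8
```

```bash
python3 - <<'E'
from h import *
delta([.37,.0,.01],189.9)
im,d=shot("top","18");np.savez("pics/top18.npz",im=im,d=d)
im2,d2=shot("scene","18")
cv2.imwrite("pics/c18.png",np.hstack([cv2.resize(im[110:310,180:440],(520,400)),cv2.resize(im2[170:370,200:340],(280,400))]))
W=cloud("top",d);W0=cloud("top",np.load("pics/top0.npz")['d'])
x,y,z=W[...,0],W[...,1],W[...,2]
m=((z>.006)&(z<.06)&(x>.28)&(x<.54)&(y<.2)&(y>-.45)&(d>0)).astype(np.uint8)
k,l,s,c=cv2.connectedComponentsWithStats(m)
for i in range(1,k):
    if s[i,4]>30: Q=W[l==i]; print(s[i],cv2.minAreaRect(Q[:,:2].astype(np.float32)),"z pct",np.percentile(Q[:,2],[5,50,95]).round(4))
E
```

```text
t 26.5 tcp [0.3259 0.2473 0.1985] [-1.800e+02 -1.200e-01 -1.699e+02] F [-0.1 -0.2 -0.1] g 0.8
-> shift [-0.0005 -0.2512  0.1886] twist 0.0034
[337 200  17  60 367] ((0.45801830291748047, -0.1757236123085022), (0.15636500716209412, 0.018665164709091187), 8.53988265991211) z pct [0.0075 0.0148 0.022 ]
[406 204  24  24 456] ((0.49191439151763916, -0.3644091486930847), (0.0608326680958271, 0.060671042650938034), 86.46101379394531) z pct [0.01   0.0146 0.0195]
[202 213  12  24 212] ((0.47360435128211975, 0.18503102660179138), (0.060355957597494125, 0.028754454106092453), 0.48227283358573914) z pct [0.0102 0.0157 0.0204]
[264 231  26  41 735] ((0.40217047929763794, 0.004883870482444763), (0.09964446723461151, 0.049860887229442596), 10.095349311828613) z pct [0.0125 0.0174 0.0218]
[395 234  17  37 153] ((0.3961011469364166, -0.32657936215400696), (0.014184175990521908, 0.10118550807237625), 68.62228393554688) z pct [0.0066 0.0102 0.0148]
[391 272   7  11  37] ((0.3331400156021118, -0.2992139160633087), (0.00955580547451973, 0.029577508568763733), 71.24475860595703) z pct [0.0067 0.0094 0.015 ]
```

View pics/c18.png

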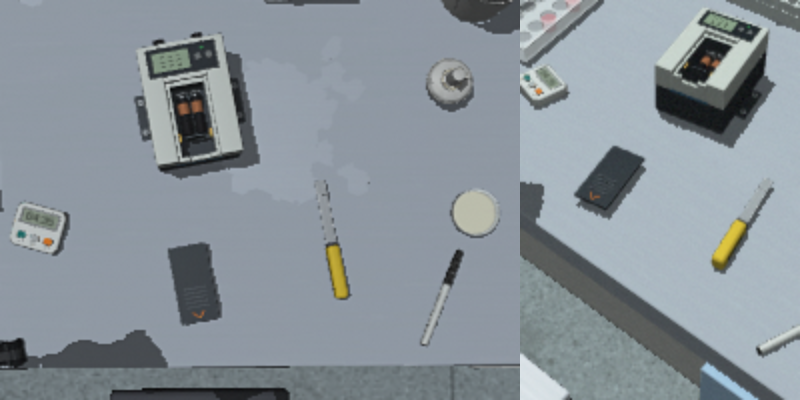

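Both parts lie flat on the bench: cover plate top median z is about 17 mm, tool z 8–22 mm. The petri dish, timer and pens look unmoved, and the arm is clear.

```bash
python3 - <<'E'
from cell import workorder
print(workorder.finish_job())
E
```

```text
the job is handed in; nothing more can be done
None
```

The battery bay is open. I put the blade about 22 mm into the notch and levered by lowering the handle over the sill, letting the tool pivot in the grip. The cover's front rose about 9–10 mm and stayed up after I pulled the blade out. I laid the tool on the bench, gripped the popped cover by its sides, lifted it off and laid it flat in front of the logger. I handed the job in at about 26.6 s of the 67 s allowed; the hand-in reported no verdict.

- **Final state:** In the last pictures the cover lies flat, its plate top at about 17–18 mm, as expected with it standing on its legs. The tool lies flat with all its points below 22 mm. The bay is open with the cells visible, and the arm is clear with about 0 N on the wrist.
- **Bystanders:** The timer, black pen and petri dish look unmoved, but I did not measure how far they might have shifted. The blue pen was outside the last cropped view, and the arm never worked near it.
- **Forces:** The highest wrist readings were about 23 N, when the fingertips were pressed on the logger top to find its height, and about 22 N while laying the tool down.
- **Disagreement:** The two cameras differed by 4–5 mm on positions, so I used their average. How far the blade tip sat inside the notch while levering is an estimate, because it could not be seen there.

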